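# Fill the knob jar through the funnel

### The job

Slide the open glass jar gently under the funnel until it is home against the stop, then take the scoop and tip all six wooden knobs through the funnel into the jar. Put the empty scoop back flat on the bench, leave the filled jar standing under the funnel, and do not disturb anything else on the bench.

Things in the scene. Friction and masses are not known exactly. Their poses are not given: they have to be found in the camera images.
- stand: Filling stand fixed to the bench: a plywood bridge 206 mm wide that carries a steel funnel. Origin on the bench straight below the funnel's axis, z up. Open at its -x side, where the jar enters. Two feet, 18 mm high, x = -55 to 85 mm, leave 146 mm between them. The bridge board spans 60 mm to the front and back of the axis, from 128 to 144 mm above the bench, overhung by the funnel.
- stop (a point): Point of the V-shaped wooden stop (24 mm high, fixed to the bench behind the funnel's axis, open towards -x) where its two faces would meet, on the bench, 57 mm behind the axis. A jar pushed home touches both faces and stands with its axis on the funnel's axis.
- spout (a point): Centre of the lower end of the funnel's spout, 107 mm above the bench, 7 mm over the jar's mouth. Spout 51 mm wide inside, 56 mm outside, 18 mm long; from there the cone widens, 41 degrees off the vertical, to the rim. It passes one knob at a time: when many arrive together they can lodge in the throat until nudged from above.
- funnel_rim (a point): Centre of the funnel's upper rim, 188 mm above the bench; the rim is 150 mm wide.
- jar: Empty, open clear glass jar with a narrow neck: body 80 mm wide up to 72 mm height (too wide to grasp), neck 66 mm outside and 59 mm inside, 100 mm tall, 0.3 to 0.5 kg. Origin at the centre of its underside, z up. Starts on the bench 145 to 185 mm in front of the funnel's axis, on the stand's open side, to its right as the robot sees it.
- jar_mouth (a point): Centre of the jar's mouth, 100 mm above its underside.
- scoop: Sheet-aluminium bench scoop holding the knobs, 0.18 to 0.29 kg empty. Origin at the centre of its underside, z up, x towards its open front lip. Trough 110 mm long, 84 mm wide, 3 mm thick; sides 44 mm high, falling to 12 mm at the open lip: carry it level or leaning back. The knobs begin to slide out at 15 to 28 degrees of forward tilt, often several at once.
- scoop_grip (a point): Where to hold the scoop's wooden handle, 42 mm above the bench. The handle, 24 mm wide (along the scoop's y) and 22 mm deep, runs 94 mm from the trough's back wall along the scoop's -x, rising 15 degrees; this point is 45 mm along it.
- scoop_lip (a point): Middle of the scoop's front lip, on the upper face of its floor, 55 mm in front of the scoop's origin.
- knob0: One of six alike smooth dark turned-wood knobs, barrel-shaped, 26 mm wide, 24 mm long, 16 g, standing in the scoop. Origin at the centre of its flat underside.
- knob1: Another such knob.
- knob2: Another such knob.
- knob3: Another such knob.
- knob4: Another such knob.
- knob5: Another such knob.
- clamp: F-clamp lying flat, 260 mm long, 105 mm wide, 20 mm high; bystander. Origin on the underside, near the middle of its bar.
- lidded_jar: Closed glass jar with a steel lid, 72 mm wide, 85 mm tall; bystander. Origin under its centre.
- glue: White glue bottle, 60 mm wide, 170 mm tall; bystander. Origin under its centre.
- sanding_block: Cork sanding block 115 x 65 x 35 mm; bystander. Origin under its centre.
- screwdriver: Wooden-handled screwdriver, 220 mm long, lying along its x; bystander.
- bridge_blank: Dark wooden bridge blank 165 x 45 x 12 mm, lying flat; bystander. Origin under its centre.

How it is judged:
On the way, in this order (a step that is already met when the one before it is completed fails the run):
1. the empty jar stands upright under the funnel, its mouth within 8 mm of the spout's axis (horizontal distance between jar_mouth and spout below 0.008 m and angle between jar's own z axis and vertical below 0.06 rad), for 0.2 s.
2. the scoop is tipped over the funnel by more than 11 degrees (angle between scoop's own z axis and vertical above 0.2 rad and horizontal distance between scoop_lip and funnel_rim below 0.12 m and height (world z) of scoop_lip above 0.14 m), for 0.1 s.
3. all six knobs are in the jar (horizontal distance between each of knob0, knob1, knob2, knob3, knob4, knob5 and jar below 0.04 m and z of knob0 in the frame of jar between 0 and 0.09 m and z of knob1 in the frame of jar between 0 and 0.09 m and z of knob2 in the frame of jar between 0 and 0.09 m and z of knob3 in the frame of jar between 0 and 0.09 m and z of knob4 in the frame of jar between 0 and 0.09 m and z of knob5 in the frame of jar between 0 and 0.09 m), for 0.2 s.
At the end, for the whole second after the job is handed in: All six knobs lie in the jar; the jar stands upright (within 0.06 rad) under the funnel, its mouth within 8 mm of the spout's axis; the scoop rests flat on the bench (origin below 8 mm, within 0.08 rad); all at rest (all of step 1 and all of step 3 and height (world z) of scoop below 0.008 m and angle between scoop's own z axis and vertical below 0.08 rad and linear speed of each of scoop, jar below 0.02 m/s); the robot touches nothing.
It fails at once if the jar is tipped by more than 20 degrees (angle between jar's own z axis and vertical above 0.35 rad).
It fails at once if the jar is pressed with more than 30 N (contact force between the arm and jar above 30 N).
It fails at once if a bystander on the bench is shifted by more than 30 mm (distance of any of clamp, lidded_jar, glue, sanding_block, screwdriver, bridge_blank from where it was at the start of the episode above 0.03 m).
It also fails if it takes over 70 s, if anything falls off the work surface, if the arm or the gripper's body presses on something with over 40 N, if the wrist force passes 120 N, or if a joint passes its speed limit or range.

### The arm

A 7-joint arm with a two-finger parallel gripper is mounted at the origin on the work surface. World frame = base frame: x ahead of the robot, y to its left, z up, the work surface at z = 0. Lengths are in m, angles in rad, forces in N, time in s.
With the tool pointing down it reaches from about 0.425 to 0.95 m from the base axis. Payload 4.7 kg.
Tool frame: the origin (TCP) lies at the very end of the fingers, on their centre line; the grasp point (between the pads) lies 19 mm behind it; z points along the fingers, y is the line along which they close (so a half turn about z gives the same grasp; the last joint's range is limited). The gripper opens to 85 mm and grips with 20 to 120 N. Pads are 22 mm wide; open, the fingers measure 114 mm over their backs; the gripper's body (76 mm by 85 mm) begins 54 mm behind the grasp point. The pads swing forward as they close: fully open they stand 13 mm farther back than shut.
Start: joints at [-1.353, 0.469, -0.049, 1.532, 0.024, 1.141, -0.082], TCP at [0.165, 0.655, 0.231] pointing down, gripper open.
Joint ranges: [-2.59, 2.59], [-0.33, 1.99], [-1.39, 1.29], [0.1, 2.45], [-1.04, 4.18], [0.21, 1.99], [-2.66, 2.66]. Speed limits (rad/s): [2.57, 2.57, 3.14, 3.14, 3.14, 3.14, 3.14].

### API

Orientations are given as a unit quaternion [x, y, z, w].
In Python, from cell import ctrl gives the robot as it stands. The module is installed in compiled form; this text tells all that it offers.
- The arm moves only by the tool apply_moves, never from a script. Its argument "steps" is a list of rows, each a list of 3 entries, a list of its own where there are three numbers: the shift along the world's x, y, z in cm, then the turn, a rotation vector about the world's x, y, z in rad, then the finger opening in cm, from 0 to 8.54. In form: [[[dx, dy, dz], [rx, ry, rz], grip], ...]. A call has 1 to 8 rows; each row shifts and turns the commanded pose from where the row before left it; what a row does not reach is not made up. A row lasts 1/12 s, in which the tool goes at most 41.7 mm and 7.16 degrees, less where a joint would pass 70% of its speed; a pose out of reach is approached as far as the arm can. A call is refused whole if a number of a shift passes 4.17 or a number of a turn 0.125, either way. A call with a gripper value outside its range is refused whole. The fingers move at their own pace and stop on an object; the grip force is fixed at half the most. Time passes only in rows, so rows that do not move let the fingers close. It gives the time, the measured TCP pose, the force, the opening and the grip force at its end, in the units of the state.
- ctrl.state(): the state, without advancing time (a new reading comes with each control period).
- ctrl.get_image(name): name is "scene" or "top" or "wrist"; returns the picture (384x512x3 uint8, red, green, blue); there is no depth.
- ctrl.camera_model(name): a dict with "fx", "fy", "cx", "cy" (pixels), "extrinsics" (4x4, takes a point from camera to world coordinates). Camera axes: x right, y up, looking along -z (the intrinsics and any distortion apply to the point x, -y, -z); pixel columns grow to the right and rows downward; lengths in m; the calibration is good to about 2 mm. The wrist camera is an equidistant fisheye: a pixel r from the principal point sees the ray r / f radians off the axis. A picture is of the moment at which its call begins: read the wrist's pose just before it. camera_model takes no time and is no camera call; for the wrist camera it gives the pose at the moment of the call.
- ctrl.finish_job(): hands the job in; it is judged then, once.
The state is a dict: "time": time; "qpos": joint angles; "joint_vel": joint speeds; "joint_efforts": joint torques, N m; "tool_pos": TCP position; "tool_rot": TCP orientation; "wrist_force": force on the tool from outside, world axes, zero at the start; "ft_torque": the same for the moment, N m; "width": opening from 0.0 (shut) to 1.0 (fully open); "finger_force": force on a finger pad.
Only numpy, scipy, OpenCV 4.12 (cv2) and the standard library are available. Lean on these libraries where they do the work, as an engineer would, in place of code of your own. Each camera call takes 0.05 s, during which the arm holds its last target. There are 200 camera calls.

## Working session

There is one attempt and no reset: what is moved stays moved. The work goes in short steps, Python scripts to look and compute and a tool call to move; the robot and the scene stay as the last step left them, time stands still between calls to the robot, and variables do not carry over. Pictures are saved under pics/ and viewed, at most 10 in all, crops included, and the job is handed in when it is done.

Besides the shell and the picture viewer there is one more tool, called by a JSON object that holds its "method" and its "body". apply_moves: Moves the arm, as the interface text tells. Its arguments: {"type":"object","properties":{"steps":{"type":"array"}},"required":["steps"]}

```bash
mkdir -p pics
python3 - <<'E'
from cell import ctrl
import cv2,numpy as np
np.set_printoptions(precision=4,suppress=True)
for n in ("scene","top"):
    cv2.imwrite(f"pics/{n}0.png",ctrl.get_image(n)[:,:,::-1]); m=ctrl.camera_model(n); print(n,m)
print(ctrl.state())
E
```

```text
scene {'fx': 447.9123002460283, 'fy': 447.9123002460283, 'cx': 256.82716570599007, 'cy': 189.56674469154663, 'extrinsics': array([[-0.6197, -0.5977,  0.5085,  1.1991],
       [ 0.7848, -0.4765,  0.3963,  0.4361],
       [ 0.0054,  0.6447,  0.7644,  1.0875],
       [ 0.    ,  0.    ,  0.    ,  1.    ]])}
top {'fx': 489.548323190775, 'fy': 489.548323190775, 'cx': 259.7218733423936, 'cy': 197.14802068485272, 'extrinsics': array([[ 0.011 ,  0.9995, -0.0309,  0.4769],
       [-0.9998,  0.0115,  0.0163, -0.0556],
       [ 0.0166,  0.0307,  0.9994,  1.623 ],
       [ 0.    ,  0.    ,  0.    ,  1.    ]])}
{'time': 0.1, 'qpos': array([-1.3529,  0.4693, -0.0486,  1.5336,  0.0241,  1.141 , -0.0823]), 'joint_vel': array([-0.    , -0.0014,  0.0022, -0.0034,  0.0004,  0.0005, -0.0005]), 'joint_efforts': array([  0.0009, -51.1516,  -0.047 , -23.839 ,   0.0108,   0.0043,
        -0.    ]), 'tool_pos': array([0.1648, 0.654 , 0.2304]), 'tool_rot': array([ 0.1231,  0.9924, -0.0009, -0.0001]), 'wrist_force': array([0.5158, 0.0973, 0.3837]), 'ft_torque': array([ 0.0091, -0.0332, -0.0846]), 'finger_force': 0.0, 'width': 1.0013562858866594}
```

View pics/scene0.png

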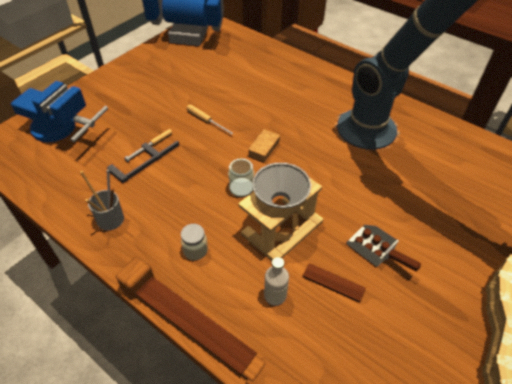

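View pics/top0.png

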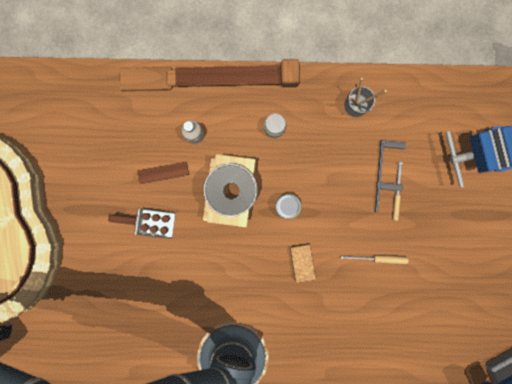

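The top view shows the funnel rim at about (231,190). The jar is at (288,206), to the right of it (-y), and the stand opens towards -y. The scoop is at (155,222) with its handle towards +y, and the other items are bystanders. Next I'll measure these and zoom in.

```bash
cat > h.py <<'E'
from cell import ctrl
import cv2,numpy as np
np.set_printoptions(precision=4,suppress=True)
def ray(m,u,v,fish=False):
    x,y=u-m["cx"],v-m["cy"]
    if fish:
        r=np.hypot(x,y)+1e-9; t=r/m["fx"]; d=np.array([x/r*np.sin(t),-y/r*np.sin(t),-np.cos(t)])
    else: d=np.array([x/m["fx"],-y/m["fy"],-1])
    E=m["extrinsics"]; return E[:3,3],E[:3,:3]@d
def pt(m,u,v,z,fish=False):
    o,d=ray(m,u,v,fish); return o+d*(z-o[2])/d[2]
def px(m,P,fish=False):
    E=m["extrinsics"]; c=E[:3,:3].T@(np.asarray(P)-E[:3,3]); x,y,z=c[0],-c[1],-c[2]
    if fish:
        r=np.hypot(x,y)+1e-9; t=np.arctan2(r,z); return m["cx"]+m["fx"]*t*x/r, m["cy"]+m["fx"]*t*y/r
    return m["cx"]+m["fx"]*x/z, m["cy"]+m["fy"]*y/z
def blob(mask,box):
    u0,v0,u1,v1=box; k=np.zeros(mask.shape,np.uint8); k[v0:v1,u0:u1]=mask[v0:v1,u0:u1]
    c=max(cv2.findContours(k.astype(np.uint8),0,1)[0],key=cv2.contourArea); return c+0
E
python3 - <<'E'
from h import *
im=ctrl.get_image("top"); m=ctrl.camera_model("top"); hsv=cv2.cvtColor(im,cv2.COLOR_RGB2HSV)
H,S,V=[hsv[:,:,i].astype(int) for i in range(3)]
grey=((S<70)&(V>60)).astype(np.uint8)
c=blob(grey,(195,155,262,222)); e=cv2.fitEllipse(c); print("rim",e,pt(m,*e[0],.188))
c=blob(grey,(270,186,306,226)); e=cv2.fitEllipse(c); print("jar",e,[pt(m,*e[0],z) for z in(.1,.072,.0)])
c=blob(grey,(130,200,182,245)); r=cv2.minAreaRect(c); b=cv2.boxPoints(r); print("scoop",r); print(np.array([pt(m,*q,.03) for q in b]))
for p in [(205,155,262,235)]:
    y=((S>70)&(V>175)&(H<30)).astype(np.uint8); c=blob(y,p); print("board",cv2.minAreaRect(c))
cv2.imwrite("pics/c1.png",cv2.resize(im[145:250,100:310,::-1],None,fx=3.8,fy=3.8,interpolation=cv2.INTER_CUBIC))
E
```

```text
rim ((230.62124633789062, 190.52999877929688), (52.16963577270508, 56.756587982177734), 153.84695434570312) [0.5397 0.0066 0.188 ]
jar ((287.82806396484375, 205.88348388671875), (24.067655563354492, 25.366125106811523), 61.71173858642578) [array([ 0.4978, -0.1682,  0.1   ]), array([ 0.4982, -0.1703,  0.072 ]), array([ 0.4991, -0.1756,  0.    ])]
scoop ((154.33663940429688, 222.63368225097656), (38.60744094848633, 26.46799087524414), 5.710593223571777)
[[0.4026 0.3245 0.03  ]
 [0.4878 0.3176 0.03  ]
 [0.4768 0.1933 0.03  ]
 [0.3914 0.2004 0.03  ]]
board ((231.99691772460938, 220.313232421875), (61.33986282348633, 25.392166137695312), 13.091893196105957)
```

View pics/c1.png

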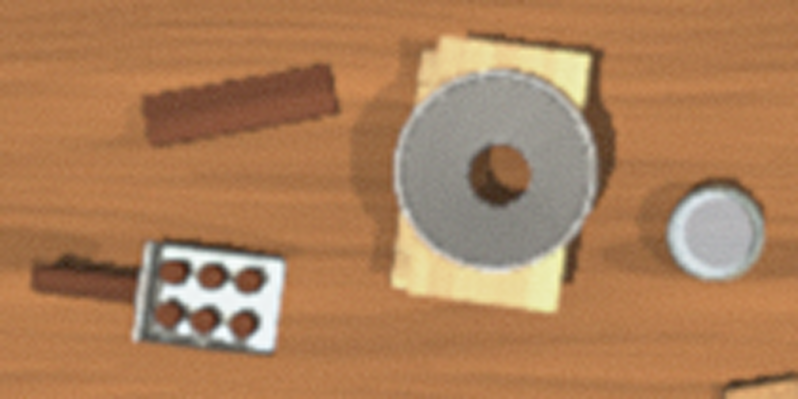

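Crop positions: the rim is centred at about (497,170), and the board's right edge runs (592,52)–(556,311). The scoop's back corners are (150,243) and (135,340), and its lip corners are (287,258) and (272,352). The handle's left end is at (33,276). Now I'll turn these into poses.

Run:
```python
from h import *
m=ctrl.camera_model("top")
f=lambda u,v,z: pt(m,100+u/3.8-.37,145+v/3.8-.37,z)
a,b=f(592,52,.144),f(556,311,.144); d=(a-b); print("board edge",a,b,np.linalg.norm(d),np.degrees(np.arctan2(d[1],d[0])))
x=np.array([-d[1],d[0]])/np.hypot(*d[:2]); print("xs",x)
r=f(496.5,170,.188)[:2]; print("rim",r,"from board",(a+b)[:2]/2+.06*x)
j=pt(m,287.83,205.88,.075)[:2]; print("jar",j,"in stand",(j-r)@x,(j-r)@np.array([-x[1],x[0]]))
B=[f(150,243,.044),f(135,340,.044)];L=[f(287,258,.012),f(272,352,.012)]
print(B,L); bc=sum(B)/2;lc=sum(L)/2;print(bc,lc,lc-bc,np.linalg.norm((lc-bc)[:2])); h=f(33,276,.066);print("handle end",h, np.degrees(np.arctan2(*(lc-h)[[1,0]])),np.degrees(np.arctan2(*(lc-bc)[[1,0]])))
```

```text
board edge [ 0.6402 -0.0653  0.144 ] [ 0.4337 -0.0391  0.144 ] 0.20818539161332109 -7.240708198568503
xs [0.126 0.992]
rim [0.5431 0.0076] from board [0.5445 0.0073]
jar [ 0.4981 -0.1701] in stand -0.1819217547365155 0.022205448704109995
[array([0.4845, 0.3058, 0.044 ]), array([0.4025, 0.3169, 0.044 ])] [array([0.473 , 0.1951, 0.012 ]), array([0.3919, 0.2066, 0.012 ])]
[0.4435 0.3113 0.044 ] [0.4325 0.2009 0.012 ] [-0.011  -0.1105 -0.032 ] 0.11101709694720088
handle end [0.4559 0.3972 0.066 ] -96.79216825444114 -95.71044084095813
```

{"method": "apply_moves", "body": {"steps": [[[2.9,-1.9,1.1],[0,0,-0.12],5],[[2.9,-1.9,1.1],[0,0,-0.12],5],[[2.9,-1.9,1.1],[0,0,-0.12],5],[[2.9,-1.9,1.1],[0,0,-0.12],5],[[2.9,-1.9,1.1],[0,0,-0.12],5],[[2.9,-1.9,1.1],[0,0,-0.12],5],[[2.9,-1.9,1.1],[0,0,-0.12],5],[[2.9,-1.9,1.1],[0,0,-0.12],5]]}}

```text
time: 0.82
tool_pos: [0.3979, 0.5013, 0.3197]
tool_rot: [0.57, 0.822, -0.0, -0.0]
wrist_force: [-0.4, 0.6, 0.7]
width: 0.584
finger_force: 0.0
```

{"method": "apply_moves", "body": {"steps": [[[1.9,-3.1,0],[0,0,-0.06],5],[[1.9,-3.1,0],[0,0,-0.06],5],[[1.9,-3.1,0],[0,0,-0.06],5],[[1.9,-3.1,0],[0,0,-0.06],5],[[1.9,-3.1,0],[0,0,-0.06],5],[[1.9,-3.1,0],[0,0,-0.06],5],[[1.9,-3.1,0],[0,0,-0.06],5],[[1.9,-3.1,0],[0,0,-0.06],5]]}}

```text
time: 1.48
tool_pos: [0.5493, 0.2529, 0.3192]
tool_rot: [0.748, 0.664, -0.0, -0.0]
wrist_force: [0.7, 0.6, 0.1]
width: 0.587
finger_force: 0.0
```

{"method": "apply_moves", "body": {"steps": [[[0.3,-3.1,0],[0,0,0],5],[[0.3,-3.1,0],[0,0,0],5],[[0.3,-3.1,0],[0,0,0],5],[[0.3,-3.1,0],[0,0,0],5],[[0.3,-3.1,0],[0,0,0],5],[[0.3,-3.1,0],[0,0,0],5],[[0.3,-3.1,0],[0,0,0],5],[[0.3,-3.1,0],[0,0,0],5]]}}

```text
time: 2.15
tool_pos: [0.5726, 0.0051, 0.3192]
tool_rot: [0.747, 0.665, -0.0, -0.0]
wrist_force: [2.0, 0.2, -0.3]
width: 0.587
finger_force: 0.0
```

{"method": "apply_moves", "body": {"steps": [[[-1.2,-3.4,0],[0.08,-0.01,0],5],[[-1.2,-3.4,0],[0.08,-0.01,0],5],[[-1.2,-3.4,0],[0.08,-0.01,0],5],[[-1.2,-3.4,0],[0.08,-0.01,0],5],[[-1.2,-3.4,0],[0.08,-0.01,0],5],[[-1.2,-3.4,0],[0.08,-0.01,0],5],[[-1.2,-3.4,0],[0.08,-0.01,0],5],[[-1.2,-3.4,0],[0.08,-0.01,0],5]]}}

```text
time: 2.82
tool_pos: [0.4761, -0.267, 0.3199]
tool_rot: [0.708, 0.63, 0.241, -0.209]
wrist_force: [0.9, 0.6, 0.5]
width: 0.584
finger_force: 0.0
```

{"method": "apply_moves", "body": {"steps": [[[0,0,-2],[0.08,-0.01,0],5],[[0,0,-2],[0.08,-0.01,0],5],[[0,0,-2],[0.08,-0.01,0],5],[[0,0,-2],[0.08,-0.01,0],5],[[0,0,-2],[0.08,-0.01,0],5],[[0,0,0],[0,0,0],5]]}}

```text
time: 3.32
tool_pos: [0.4747, -0.265, 0.2122]
tool_rot: [0.648, 0.571, 0.376, -0.335]
wrist_force: [-0.3, 0.5, -0.9]
width: 0.588
finger_force: 0.0
```

Run:
```python
from h import *
from scipy.spatial.transform import Rotation as R
s=ctrl.state(); print(s["tool_pos"],s["qpos"]); print(R.from_quat(s["tool_rot"]).as_matrix(),s["wrist_force"])
```

```text
[ 0.4747 -0.265   0.2122] [ 0.4744  0.716   0.5139  1.6608 -0.9041  1.8385  1.1502]
[[ 0.065   0.9924  0.1045]
 [ 0.4892 -0.123   0.8634]
 [ 0.8697 -0.005  -0.4935]] [-0.3281  0.4995 -0.8687]
```

{"method": "apply_moves", "body": {"steps": [[[0,0,-2.4],[0,0,0],5],[[0,0,-2.4],[0,0,0],5],[[0,0,-2.4],[0,0,0],5],[[0,0,-2.4],[0,0,0],5],[[0,0,-2.4],[0,0,0],5],[[0,0,-2.4],[0,0,0],5],[[0,0,-2.3],[0,0,0],5],[[0,0,0],[0,0,0],5]]}}

```text
time: 3.98
tool_pos: [0.4765, -0.2639, 0.0502]
tool_rot: [0.647, 0.575, 0.375, -0.331]
wrist_force: [0.7, 0.1, 0.3]
width: 0.583
finger_force: 0.0
```

Run:
```python
from h import *
from scipy.spatial.transform import Rotation as R
s=ctrl.state(); print(s["tool_pos"],s["qpos"]); print(R.from_quat(s["tool_rot"]).as_matrix()[:,2],s["wrist_force"])
m=ctrl.camera_model("wrist");w=ctrl.get_image("wrist")
t=ctrl.get_image("top");c=cv2.resize(t[150:290,200:360],(448,392))
o=np.hstack([cv2.resize(w,(512,384)),np.zeros((384,1,3),np.uint8)]); 
cv2.imwrite("pics/p1.png",np.hstack([cv2.resize(w,None,fx=.68,fy=.68),cv2.resize(c,(348,261))])[:,:,::-1])
print(px(m,[.498,-.17,.1],True),px(m,[.544,.0075,.107],True))
```

```text
[ 0.4765 -0.2639  0.0502] [ 0.5098  0.9375  0.4527  1.6874 -0.9541  1.669   1.3341]
[ 0.1042  0.8605 -0.4986] [0.6993 0.1121 0.3078]
(np.float64(269.1354127867081), np.float64(78.04747199596018)) (np.float64(283.1707955578521), np.float64(13.243387758526723))
```

View pics/p1.png

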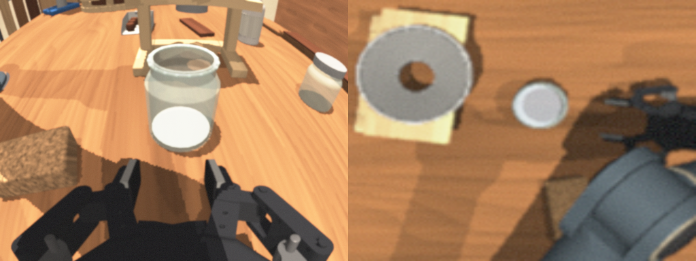

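{"method": "apply_moves", "body": {"steps": [[[0.2,1.0,-0.4],[0,0,0],5],[[0.2,1.0,-0.4],[0,0,0],5],[[0.2,1.0,0],[0,0,0],5],[[0.2,0.8,0],[0,0,0],5],[[0.1,0.5,0],[0,0,0],5],[[0.1,0.4,0],[0,0,0],5],[[0.1,0.4,0],[0,0,0],5],[[0.1,0.4,0],[0,0,0],5]]}}

```text
time: 4.75
tool_pos: [0.4889, -0.2103, 0.0444]
tool_rot: [0.647, 0.576, 0.376, -0.329]
wrist_force: [-1.0, -0.5, 0.1]
width: 0.589
finger_force: 0.0
```

{"method": "apply_moves", "body": {"steps": [[[0.1,0.4,0],[0,0,0],5],[[0.1,0.4,0],[0,0,0],5],[[0.1,0.4,0],[0,0,0],5],[[0.1,0.4,0],[0,0,0],5],[[0.1,0.4,0],[0,0,0],5],[[0.1,0.4,0],[0,0,0],5],[[0.1,0.4,0],[0,0,0],5],[[0.1,0.4,0],[0,0,0],5]]}}

```text
time: 5.42
tool_pos: [0.4967, -0.1781, 0.0443]
tool_rot: [0.647, 0.576, 0.376, -0.33]
wrist_force: [0.2, -2.7, -0.4]
width: 0.586
finger_force: 1.1
```

Run:
```python
from h import *
s=ctrl.state(); print(s["tool_pos"],s["qpos"],s["wrist_force"])
t=ctrl.get_image("top"); m=ctrl.camera_model("wrist");w=ctrl.get_image("wrist")
c=cv2.resize(t[150:250,200:330],None,fx=3,fy=3)
cv2.imwrite("pics/p2.png",np.hstack([cv2.resize(w,(400,300)),c[:300]])[:,:,::-1])
```

```text
[ 0.4967 -0.1781  0.0443] [ 0.4447  0.879   0.3553  1.8113 -1.006   1.5312  1.3043] [ 0.2281 -2.6986 -0.4161]
```

View pics/p2.png

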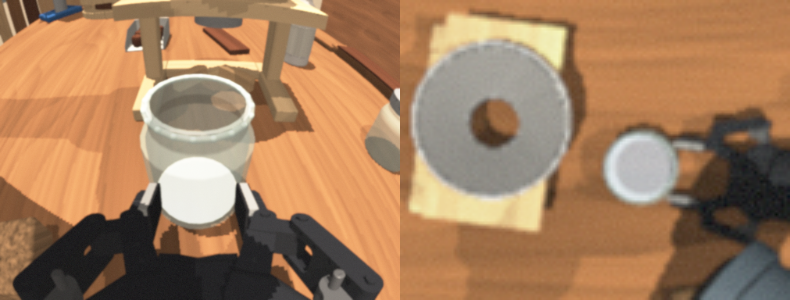

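{"method": "apply_moves", "body": {"steps": [[[0.14,0.5,0],[-0.02,0,0],5],[[0.14,0.5,0],[-0.02,0,0],5],[[0.14,0.5,0],[-0.02,0,0],5],[[0.14,0.5,0],[-0.02,0,0],5],[[0.14,0.5,0],[0,0,0],5],[[0.14,0.5,0],[0,0,0],5],[[0.14,0.5,0],[0,0,0],5],[[0.14,0.5,0],[0,0,0],5]]}}

```text
time: 6.18
tool_pos: [0.5081, -0.1379, 0.0442]
tool_rot: [0.659, 0.59, 0.353, -0.303]
wrist_force: [-0.4, -0.9, -0.3]
width: 0.586
finger_force: 1.2
```

Run:
```python
from h import *
s=ctrl.state(); print(s["tool_pos"],s["qpos"],s["wrist_force"])
```

```text
[ 0.5081 -0.1379  0.0442] [ 0.395   0.8114  0.3059  1.8785 -1.0177  1.3943  1.2632] [-0.4277 -0.9318 -0.3397]
```

{"method": "apply_moves", "body": {"steps": [[[0.14,0.5,0],[0,0,0],5],[[0.14,0.5,0],[0,0,0],5],[[0.14,0.5,0],[0,0,0],5],[[0.14,0.5,0],[0,0,0],5],[[0.14,0.5,0],[0,0,0],5],[[0.14,0.5,0],[0,0,0],5],[[0.14,0.5,0],[0,0,0],5],[[0.14,0.5,0],[0,0,0],5]]}}

```text
time: 6.85
tool_pos: [0.5194, -0.0979, 0.0443]
tool_rot: [0.659, 0.59, 0.353, -0.303]
wrist_force: [-1.9, -1.5, -1.4]
width: 0.583
finger_force: 1.2
```

Run:
```python
from h import *
s=ctrl.state(); print(s["tool_pos"],s["qpos"],s["wrist_force"])
```

```text
[ 0.5194 -0.0979  0.0443] [ 0.4057  0.783   0.1969  1.9114 -1.026   1.3044  1.2158] [-1.9205 -1.5359 -1.3699]
```

{"method": "apply_moves", "body": {"steps": [[[0.14,0.5,0],[0,0,0],5],[[0.14,0.5,0],[0,0,0],5],[[0.14,0.5,0],[0,0,0],5],[[0.14,0.5,0],[0,0,0],5],[[0.14,0.5,0],[0,0,0],5],[[0.14,0.5,0],[0,0,0],5],[[0.14,0.5,0],[0,0,0],5],[[0.14,0.5,0],[0,0,0],5]]}}

```text
time: 7.52
tool_pos: [0.5306, -0.058, 0.0443]
tool_rot: [0.659, 0.59, 0.353, -0.303]
wrist_force: [-0.3, -1.2, -0.7]
width: 0.59
finger_force: 1.2
```

{"method": "apply_moves", "body": {"steps": [[[0.1,0.4,0],[0,0,0],5],[[0.1,0.4,0],[0,0,0],5],[[0.1,0.4,0],[0,0,0],5],[[0.1,0.3,0],[0,0,0],5],[[0.1,0.3,0],[0,0,0],5],[[0,0.2,0],[0,0,0],5],[[0,0.2,0],[0,0,0],5],[[0,0.2,0],[0,0,0],5]]}}

```text
time: 8.18
tool_pos: [0.5356, -0.0345, 0.0443]
tool_rot: [0.66, 0.59, 0.353, -0.303]
wrist_force: [0.3, -2.5, -1.4]
width: 0.585
finger_force: 1.2
```

Run:
```python
from h import *
s=ctrl.state(); print(s["tool_pos"],s["qpos"],s["wrist_force"])
```

```text
[ 0.5356 -0.0345  0.0443] [ 0.445   0.7551 -0.0036  1.952  -1.0322  1.1489  1.1358] [ 0.2585 -2.5455 -1.4466]
```

{"method": "apply_moves", "body": {"steps": [[[0.1,0.2,0],[0,0,0],5],[[0.1,0.2,0],[0,0,0],5],[[0.1,0.2,0],[0,0,0],5],[[0.1,0.1,0],[0,0,0],5],[[0,0.1,0],[0,0,0],5]]}}

```text
time: 8.6
tool_pos: [0.5395, -0.0261, 0.0443]
tool_rot: [0.659, 0.59, 0.353, -0.304]
wrist_force: [-0.7, -2.0, -0.6]
width: 0.59
finger_force: 1.2
```

{"method": "apply_moves", "body": {"steps": [[[0,0.1,0],[0,0,0],5],[[0,0.1,0],[0,0,0],5]]}}

```text
time: 8.77
tool_pos: [0.5396, -0.0245, 0.0443]
tool_rot: [0.659, 0.59, 0.353, -0.303]
wrist_force: [1.1, -1.7, -0.4]
width: 0.588
finger_force: 1.2
```

Run:
```python
from h import *
s=ctrl.state(); print(s["tool_pos"],s["qpos"],s["wrist_force"])
t=ctrl.get_image("top"); w=ctrl.get_image("wrist")
c=cv2.resize(t[165:215,205:255],None,fx=6,fy=6,interpolation=cv2.INTER_CUBIC)
cv2.imwrite("pics/p3.png",np.hstack([cv2.resize(w,(400,300)),c])[:,:,::-1])
```

```text
[ 0.5396 -0.0245  0.0443] [ 0.4507  0.7543 -0.0359  1.9536 -1.0328  1.1248  1.1209] [ 1.0767 -1.6661 -0.4222]
```

View pics/p3.png

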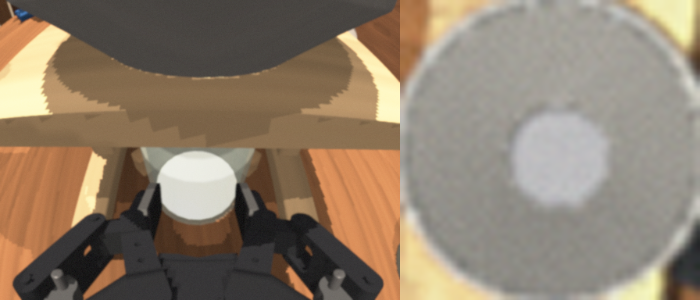

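The jar sits under the funnel, with its white bottom visible through the spout, but the force has not risen yet. I'll push on in 1 mm steps.

{"method": "apply_moves", "body": {"steps": [[[0,0.1,0],[0,0,0],5],[[0,0.1,0],[0,0,0],5]]}}

```text
time: 9.03
tool_pos: [0.5395, -0.0232, 0.0443]
tool_rot: [0.66, 0.59, 0.353, -0.303]
wrist_force: [-2.5, -6.6, 2.2]
width: 0.585
finger_force: 3.2
```

{"method": "apply_moves", "body": {"steps": [[[0,0.1,0],[0,0,0],5],[[0,0,0],[0,0,0],5]]}}

```text
time: 9.2
tool_pos: [0.5393, -0.0229, 0.0443]
tool_rot: [0.66, 0.59, 0.353, -0.303]
wrist_force: [-1.9, -5.8, 1.3]
width: 0.582
finger_force: 3.6
```

{"method": "apply_moves", "body": {"steps": [[[0,0.1,0],[0,0,0],5],[[0,0,0],[0,0,0],5]]}}

```text
time: 9.37
tool_pos: [0.5394, -0.0227, 0.0443]
tool_rot: [0.66, 0.59, 0.353, -0.302]
wrist_force: [-2.6, -7.4, 3.0]
width: 0.587
finger_force: 4.6
```

Home against the stop: the TCP has stalled where predicted, at about 8 N. Withdrawing.

{"method": "apply_moves", "body": {"steps": [[[-0.05,-0.5,0],[0,0,0],5],[[-0.15,-1.0,0],[0,0,0],5],[[-0.25,-2.0,0],[0,0,0],5],[[-0.4,-3.0,0],[0,0,0],5],[[-0.4,-3.0,0],[0,0,0],5],[[-0.4,-3.0,0],[0,0,0],5],[[-0.4,-3.0,0],[0,0,0],5],[[0,-2.0,1],[0,0,0],5]]}}

```text
time: 10.03
tool_pos: [0.5172, -0.1985, 0.0527]
tool_rot: [0.661, 0.589, 0.352, -0.304]
wrist_force: [0.2, -1.0, -0.6]
width: 0.587
finger_force: 0.0
```

Run:
```python
from h import *
s=ctrl.state(); print(s["tool_pos"],s["qpos"],s["wrist_force"])
t=ctrl.get_image("top"); w=ctrl.get_image("wrist")
c=cv2.resize(t[165:215,205:255],None,fx=6,fy=6,interpolation=cv2.INTER_CUBIC)
cv2.imwrite("pics/p4.png",np.hstack([cv2.resize(w,(400,300)),c])[:,:,::-1])
```

```text
[ 0.5172 -0.1985  0.0527] [ 0.6344  0.8176  0.0702  1.7505 -0.843   1.3591  1.1194] [ 0.2392 -0.9633 -0.6061]
```

View pics/p4.png

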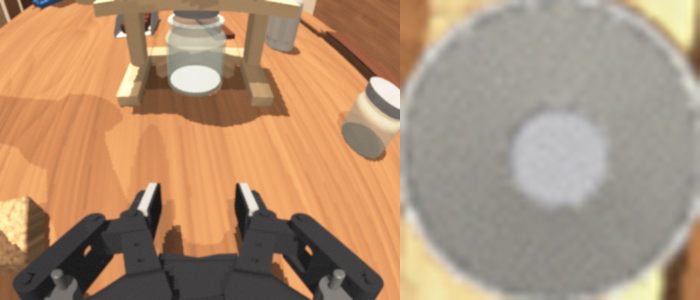

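Both views show the jar centred under the funnel. Next I'll fetch the scoop.

{"method": "apply_moves", "body": {"steps": [[[0,0,3.4],[-0.08,0.01,0],7],[[0,0,3.4],[-0.08,0.01,0],7],[[0,0,3.4],[-0.08,0.01,0],7],[[0,0,3.4],[-0.08,0.01,0],7],[[0,0,3.4],[-0.08,0.01,0],7],[[0,0,3.4],[-0.08,0.01,0],7],[[0,0,3.4],[-0.08,0.01,0],7],[[0,0,3.0],[-0.08,0.01,0],7]]}}

```text
time: 10.8
tool_pos: [0.5188, -0.194, 0.325]
tool_rot: [0.734, 0.66, 0.123, -0.102]
wrist_force: [1.0, 0.4, -0.4]
width: 0.821
finger_force: 0.0
```

{"method": "apply_moves", "body": {"steps": [[[0.5,3.2,0],[-0.08,0.01,0],7],[[0.5,3.2,0],[-0.08,0.01,0],7],[[0.5,3.2,0],[-0.08,0.01,0],7],[[0.5,3.2,0],[-0.08,0.01,0],7],[[0.5,3.2,0],[-0.08,0.01,0],7],[[0.5,3.2,0],[-0.08,0.01,0],7],[[0.5,3.2,0],[-0.08,0.01,0],7],[[0,3.2,0],[0,0,0],7]]}}

```text
time: 11.47
tool_pos: [0.5528, 0.0678, 0.3209]
tool_rot: [0.735, 0.667, -0.09, 0.08]
wrist_force: [0.9, 1.5, 0.1]
width: 0.821
finger_force: 0.0
```

{"method": "apply_moves", "body": {"steps": [[[-1.2,3.5,0],[0,0,0],7],[[-1.2,3.5,0],[0,0,0],7],[[-1.2,3.5,0],[0,0,0],7],[[-1.2,3.5,0],[0,0,0],7],[[-1.2,3.5,-1],[0,0,0],7],[[-1.2,3.5,-2],[0,0,0],7],[[-1.2,3.5,-3],[0,0,0],7],[[-1.2,3.5,-3],[0,0,0],7]]}}

```text
time: 12.13
tool_pos: [0.4588, 0.334, 0.2393]
tool_rot: [0.738, 0.665, -0.089, 0.08]
wrist_force: [0.6, -1.1, -1.0]
width: 0.82
finger_force: 0.0
```

Run:
```python
from h import *
from scipy.spatial.transform import Rotation as R
s=ctrl.state(); print(s["tool_pos"],s["qpos"]);print(R.from_quat(s["tool_rot"]).as_matrix())
```

```text
[0.4588 0.334  0.2393] [-0.7056  0.38   -0.1056  1.6725  0.1932  1.2877 -0.9839]
[[ 0.1009  0.9946 -0.0243]
 [ 0.9661 -0.1038 -0.2364]
 [-0.2376  0.0003 -0.9714]]
```

{"method": "apply_moves", "body": {"steps": [[[-0.3,0.4,-3],[0,0,0],7],[[-0.3,0.4,-3],[0,0,0],7],[[-0.2,0.4,-3],[0,0,0],7],[[-0.2,0.3,-3],[0,0,0],7],[[0,0,-3],[0,0,0],7],[[0,0,-3],[0,0,0],7],[[0,0,-2.4],[0,0,0],7],[[0,0,-1],[0,0,0],7]]}}

```text
time: 12.8
tool_pos: [0.4478, 0.3453, 0.0225]
tool_rot: [0.737, 0.664, -0.093, 0.08]
wrist_force: [-0.8, -0.1, -0.4]
width: 0.82
finger_force: 0.0
```

Run:
```python
from h import *
s=ctrl.state(); print(s["tool_pos"],s["wrist_force"])
w=ctrl.get_image("wrist"); t=ctrl.get_image("top")
cv2.imwrite("pics/p5.png",np.hstack([cv2.resize(w,(400,300)),cv2.resize(t[190:250,90:170],(400,300))])[:,:,::-1])
```

```text
[0.4478 0.3453 0.0225] [-0.8416 -0.0911 -0.4292]
```

View pics/p5.png

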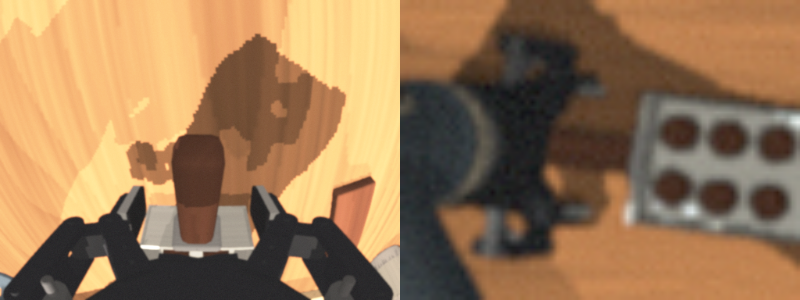

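The handle lies midway between the pads. I'll shift 4 mm and close.

{"method": "apply_moves", "body": {"steps": [[[0,0.4,0],[0,0,0],4],[[0,0,0],[0,0,0],3],[[0,0,0],[0,0,0],2],[[0,0,0],[0,0,0],1],[[0,0,0],[0,0,0],0],[[0,0,0],[0,0,0],0],[[0,0,0],[0,0,0],0],[[0,0,0],[0,0,0],0]]}}

```text
time: 13.57
tool_pos: [0.4513, 0.3515, 0.0277]
tool_rot: [0.739, 0.663, -0.088, 0.08]
wrist_force: [-0.5, 1.4, 5.7]
width: 0.275
finger_force: 58.2
```

{"method": "apply_moves", "body": {"steps": [[[0,0,0.5],[-0.01,0,0],0],[[0,0,0.5],[-0.01,0,0],0],[[0,0,0.7],[-0.01,0,0],0],[[0,0,0.7],[-0.01,0,0],0],[[0,0,0.7],[-0.01,0,0],0],[[0,0,0.7],[0,0,0],0],[[0,0,0.7],[0,0,0],0],[[0,0,0.7],[0,0,0],0]]}}

```text
time: 14.23
tool_pos: [0.4511, 0.3504, 0.0788]
tool_rot: [0.736, 0.661, -0.105, 0.099]
wrist_force: [0.5, 0.4, -3.4]
width: 0.271
finger_force: 58.3
```

Run:
```python
from h import *
s=ctrl.state(); print(s["tool_pos"],s["wrist_force"],s["ft_torque"])
w=ctrl.get_image("scene"); t=ctrl.get_image("top")
cv2.imwrite("pics/p6.png",np.hstack([cv2.resize(w[180:285,300:440],(400,300)),cv2.resize(t[190:250,90:190],(400,300))])[:,:,::-1])
```

```text
[0.4511 0.3504 0.0788] [ 0.5107  0.3753 -3.364 ] [ 0.7082 -0.067  -0.0256]
```

View pics/p6.png

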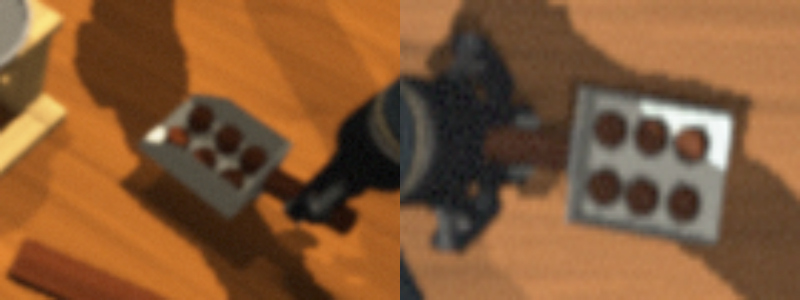

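The scoop is held level and all six knobs stand in it. Lifting with gentle ramps.

{"method": "apply_moves", "body": {"steps": [[[0,0,1.0],[-0.01,0,0],0],[[0,0,1.5],[-0.01,0,0],0],[[0,0,2.0],[-0.01,0,0],0],[[0,0,2.3],[-0.01,0,0],0],[[0,0,2.5],[-0.01,0,0],0],[[0,0,2.5],[0,0,0],0],[[0,0,2.5],[0,0,0],0],[[0,0,2.0],[0,0,0],0]]}}

```text
time: 15.0
tool_pos: [0.4512, 0.3504, 0.2427]
tool_rot: [0.734, 0.658, -0.121, 0.117]
wrist_force: [-0.4, -0.5, -2.6]
width: 0.271
finger_force: 60.0
```

{"method": "apply_moves", "body": {"steps": [[[0.3,-0.4,1.5],[0,0,0],0],[[0.6,-0.8,1.2],[0,0,0],0],[[1.0,-1.3,0.5],[0,0,0],0],[[1.2,-1.6,0],[0,0,0],0],[[1.2,-1.6,0],[0,0,0],0],[[1.2,-1.6,0],[0,0,0],0],[[1.2,-1.6,0],[0,0,0],0],[[1.2,-1.6,0],[0,0,0],0]]}}

```text
time: 15.67
tool_pos: [0.5305, 0.2434, 0.2724]
tool_rot: [0.734, 0.658, -0.123, 0.117]
wrist_force: [0.4, -0.4, -1.9]
width: 0.271
finger_force: 60.0
```

```bash
cat >> h.py <<'E'
def knobs(tag=None):
    im=ctrl.get_image("top"); hsv=cv2.cvtColor(im,cv2.COLOR_RGB2HSV); s=ctrl.state()
    return im,hsv
E
python3 - <<'E'
from h import *
s=ctrl.state(); T=s["tool_pos"]; print(T,s["tool_rot"],s["wrist_force"],s["qpos"])
im=ctrl.get_image("top"); m=ctrl.camera_model("top"); hsv=cv2.cvtColor(im,cv2.COLOR_RGB2HSV)
S,V=hsv[:,:,1].astype(int),hsv[:,:,2].astype(int)
uv=px(m,[T[0]-.013,T[1]-.1,T[2]]); print(uv)
u,v=map(int,uv); g=((S<75)&(V>60)).astype(np.uint8); g=cv2.morphologyEx(g,cv2.MORPH_CLOSE,np.ones((9,9)))
c=blob(g,(u-22,v-26,u+34,v+26)); r=cv2.minAreaRect(c); b=cv2.boxPoints(r); print(r)
print(np.array([pt(m,*q,T[2]) for q in b]))
cv2.imwrite("pics/n1.png",cv2.resize(im[150:250,120:280],None,fx=4,fy=4)[:,:,::-1])
E
```

```text
[0.5305 0.2434 0.2724] [ 0.7338  0.6578 -0.1229  0.1173] [ 0.3659 -0.3977 -1.9013] [-0.6218  0.3924 -0.0202  1.5953  0.2669  1.3906 -0.8299]
(np.float64(179.46329940114492), np.float64(196.65434013335448))
((184.5, 194.5), (49.0, 55.0), 90.0)
[[0.5902 0.2064 0.2724]
 [0.5921 0.055  0.2724]
 [0.457  0.0531 0.2724]
 [0.4553 0.204  0.2724]]
```

{"method": "apply_moves", "body": {"steps": [[[0.9,-1.4,0],[0,0,0],0],[[0.8,-1.2,0],[0,0,0],0],[[0.6,-1.1,-0.2],[0,0,0],0],[[0.5,-1.0,-0.2],[0,0,0],0],[[0.3,-0.7,-0.2],[0,0,0],0],[[0.2,-0.3,-0.1],[0,0,0],0],[[0.1,-0.1,0],[0,0,0],0],[[0,0,0],[0,0,0],0]]}}

```text
time: 16.38
tool_pos: [0.564, 0.1878, 0.2659]
tool_rot: [0.733, 0.658, -0.122, 0.117]
wrist_force: [0.0, 1.3, -4.0]
width: 0.268
finger_force: 60.1
```

{"method": "apply_moves", "body": {"steps": [[[0,0,0],[0.03,0,0],0],[[0,0,0],[0.04,0,0],0],[[0,0,0],[0.04,0,0],0],[[0,0,0],[0.04,0,0],0],[[0,0,0],[0.04,0,0],0],[[0,0,0],[0.03,0,0],0],[[0,0,0],[0.02,0,0],0],[[0,0,0],[0,0,0],0]]}}

```text
time: 17.05
tool_pos: [0.5641, 0.1865, 0.2666]
tool_rot: [0.743, 0.668, -0.042, 0.029]
wrist_force: [0.6, -0.8, -3.0]
width: 0.265
finger_force: 60.0
```

Run:
```python
from h import *
from scipy.spatial.transform import Rotation as R
s=ctrl.state(); T=s["tool_pos"]; z=R.from_quat(s["tool_rot"]).as_matrix()[:,2]; print(T,"tilt",np.degrees(np.arctan2(z[1],-z[2]))+13.6,s["wrist_force"],s["qpos"])
im=ctrl.get_image("top"); sc=ctrl.get_image("scene")
cv2.imwrite("pics/p7.png",np.hstack([cv2.resize(sc[130:250,230:390],(400,300)),cv2.resize(im[150:240,150:270],(400,300))])[:,:,::-1])
```

```text
[0.5641 0.1865 0.2666] tilt 7.939810786915988 [ 0.5992 -0.7773 -3.0055] [-0.4117  0.3376 -0.0258  1.6514  0.0938  1.2176 -0.5783]
```

View pics/p7.png

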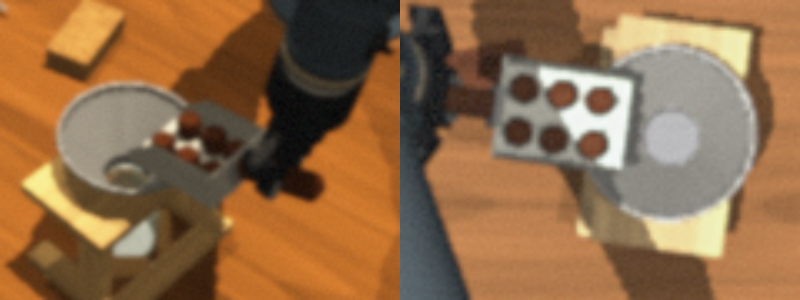

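The top view shows all six knobs still in the scoop at about 8° of tilt. The lip is at crop (634,120) and the rim centre at (668,132), so the lip is about 7 mm too far in +x. I'll correct that and go on tilting slowly, counting brown pixels by mask.

```bash
cat >> h.py <<'E'
from scipy.spatial.transform import Rotation as R
def look():
    s=ctrl.state(); T=s["tool_pos"]; q=R.from_quat(s["tool_rot"]); q0=R.from_quat([.739,.663,-.088,.08])
    G=np.array([.4513,.3515,.0277]); a=np.radians(-96.3); X=np.array([np.cos(a),np.sin(a),0]); Y=np.array([-X[1],X[0],0]); O=np.array([.438,.256,0])
    W=lambda x,y,z: T+(q*q0.inv()).apply(O+x*X+y*Y+z*np.array([0,0,1])-G)
    m=ctrl.camera_model("top"); im=ctrl.get_image("top"); hsv=cv2.cvtColor(im,cv2.COLOR_RGB2HSV).astype(int)
    br=((hsv[:,:,1]>90)&(hsv[:,:,2]<175)&((hsv[:,:,0]<10)|(hsv[:,:,0]>170))).astype(np.uint8)
    tr=np.zeros(br.shape,np.uint8); P=np.array([px(m,W(*p)) for p in [(-.05,-.038,.02),(-.05,.038,.02),(.052,.038,.01),(.052,-.038,.01)]]); cv2.fillPoly(tr,[np.round(P).astype(int)],1)
    fu=np.zeros(br.shape,np.uint8); c=px(m,[.544,.0075,.17]); cv2.circle(fu,(round(c[0]),round(c[1])),23,1,-1); fu[tr>0]=0
    sp=np.zeros(br.shape,np.uint8); c=px(m,[.544,.0075,.107]); cv2.circle(sp,(round(c[0]),round(c[1])),8,1,-1); 
    z=q.as_matrix()[:,2]; ok=W(.055,0,.003)
    cc=cv2.connectedComponentsWithStats(br*tr)
    print("tilt %.1f"%(np.degrees(np.arctan2(z[1],-z[2]))+13.6),"TCP",T,"lip",ok,"trough",(br*tr).sum(),"of",tr.sum(),"funnel",(br*fu).sum(),"spout",(br*sp).sum(),"Fz %.1f"%s["wrist_force"][2])
    print(" comps",[(int(x[4]),y.round().tolist()) for x,y in zip(cc[2][1:],cc[3][1:]) if x[4]>4])
    return im,br,tr,fu
E
python3 -c "from h import *; look()"
```

```text
tilt 7.9 TCP [0.5639 0.1877 0.2662] lip [0.5448 0.0423 0.2211] trough 106 of 1031 funnel 0 spout 0 Fz -3.8
 comps [(8, [187.0, 176.0]), (7, [195.0, 177.0]), (9, [199.0, 179.0]), (16, [209.0, 181.0]), (6, [186.0, 187.0]), (7, [184.0, 190.0]), (18, [195.0, 191.0]), (24, [207.0, 194.0])]
```

{"method": "apply_moves", "body": {"steps": [[[-0.3,0,-0.1],[0.02,0,0],0],[[-0.3,0,0],[0.02,0,0],0],[[-0.1,-0.1,0],[0.02,0,0],0],[[0,-0.1,0.2],[0.02,0,0],0],[[0,-0.1,0.2],[0.02,0,0],0],[[0,0,0],[0,0,0],0]]}}

```text
time: 17.7
tool_pos: [0.5578, 0.1826, 0.2698]
tool_rot: [0.744, 0.668, -0.008, -0.008]
wrist_force: [-0.7, -1.2, -1.8]
width: 0.273
finger_force: 60.0
```

```bash
python3 -c "from h import *; look()"
```

```text
tilt 13.7 TCP [0.5578 0.1826 0.2698] lip [0.5383 0.0425 0.2103] trough 107 of 1019 funnel 0 spout 0 Fz -1.8
 comps [(12, [188.0, 180.0]), (21, [210.0, 182.0]), (6, [200.0, 182.0]), (7, [187.0, 190.0]), (9, [186.0, 193.0]), (14, [196.0, 193.0]), (22, [208.0, 196.0])]
```

{"method": "apply_moves", "body": {"steps": [[[0,-0.1,0.2],[0.02,0,0],0],[[0,-0.2,0.3],[0.02,0,0],0],[[0,0,0],[0,0,0],0],[[0,0,0],[0,0,0],0]]}}

```text
time: 18.08
tool_pos: [0.5574, 0.1807, 0.2744]
tool_rot: [0.743, 0.669, 0.005, -0.023]
wrist_force: [-1.0, 0.5, -4.2]
width: 0.271
finger_force: 60.0
```

```bash
python3 -c "from h import *; look()"
```

```text
tilt 15.9 TCP [0.5574 0.1807 0.2744] lip [0.5381 0.0431 0.2094] trough 113 of 1003 funnel 0 spout 0 Fz -4.2
 comps [(22, [188.0, 178.0]), (14, [200.0, 180.0]), (13, [209.0, 183.0]), (7, [213.0, 182.0]), (17, [187.0, 192.0]), (18, [197.0, 194.0]), (20, [208.0, 196.0])]
```

{"method": "apply_moves", "body": {"steps": [[[0,-0.1,0.2],[0.02,0,0],0],[[0,-0.2,0.3],[0.02,0,0],0],[[0,0,0],[0,0,0],0],[[0,0,0],[0,0,0],0]]}}

```text
time: 18.47
tool_pos: [0.5574, 0.1776, 0.2793]
tool_rot: [0.742, 0.669, 0.018, -0.038]
wrist_force: [-0.3, -0.1, -2.6]
width: 0.267
finger_force: 60.0
```

```bash
python3 -c "from h import *; look()"
```

```text
tilt 18.2 TCP [0.5574 0.1776 0.2793] lip [0.5381 0.0427 0.2089] trough 116 of 1012 funnel 0 spout 0 Fz -2.6
 comps [(11, [190.0, 178.0]), (16, [200.0, 180.0]), (24, [213.0, 182.0]), (10, [186.0, 191.0]), (9, [190.0, 192.0]), (19, [199.0, 194.0]), (7, [209.0, 194.0]), (12, [211.0, 197.0])]
```

{"method": "apply_moves", "body": {"steps": [[[0,-0.1,0.2],[0.02,0,0],0],[[0,-0.2,0.3],[0.02,-0.01,0],0],[[0,0,0],[0,0,0],0],[[0,0,0],[0,0,0],0]]}}

```text
time: 18.85
tool_pos: [0.5572, 0.1746, 0.2844]
tool_rot: [0.741, 0.668, 0.035, -0.049]
wrist_force: [-0.3, 0.2, -2.7]
width: 0.27
finger_force: 60.0
```

```bash
python3 -c "from h import *; look()"
```

```text
tilt 20.5 TCP [0.5572 0.1746 0.2844] lip [0.5387 0.0426 0.2084] trough 103 of 976 funnel 4 spout 0 Fz -2.7
 comps [(12, [193.0, 178.0]), (22, [205.0, 180.0]), (7, [216.0, 180.0]), (14, [192.0, 192.0]), (13, [202.0, 194.0]), (17, [213.0, 195.0])]
```

{"method": "apply_moves", "body": {"steps": [[[0,0,0],[0,0,0],0]]}}

```text
time: 18.98
tool_pos: [0.557, 0.1756, 0.2841]
tool_rot: [0.741, 0.669, 0.035, -0.05]
wrist_force: [0.2, 0.1, -2.9]
width: 0.269
finger_force: 59.9
```

```bash
python3 -c "from h import *; look()"
```

```text
tilt 20.5 TCP [0.557  0.1756 0.2841] lip [0.5386 0.0436 0.2081] trough 97 of 976 funnel 14 spout 0 Fz -2.9
 comps [(9, [194.0, 180.0]), (12, [206.0, 181.0]), (12, [216.0, 183.0]), (23, [193.0, 192.0]), (17, [203.0, 194.0]), (9, [214.0, 195.0])]
```

{"method": "apply_moves", "body": {"steps": [[[0,0,0],[0,0,0],0],[[0,0,0],[0,0,0],0],[[0,0,0],[0,0,0],0]]}}

```text
time: 19.28
tool_pos: [0.5571, 0.1757, 0.284]
tool_rot: [0.741, 0.669, 0.035, -0.05]
wrist_force: [0.9, 0.2, -3.5]
width: 0.268
finger_force: 60.1
```

```bash
python3 -c "from h import *; look()"
```

```text
tilt 20.5 TCP [0.5571 0.1757 0.284 ] lip [0.5387 0.0436 0.2081] trough 95 of 992 funnel 13 spout 9 Fz -3.5
 comps [(16, [194.0, 178.0]), (18, [206.0, 180.0]), (5, [191.0, 192.0]), (10, [194.0, 192.0]), (22, [203.0, 194.0]), (14, [214.0, 195.0])]
```

{"method": "apply_moves", "body": {"steps": [[[0,0,0],[0.01,0,0],0],[[0,0,0],[0,0,0],0],[[0,0,0],[0,0,0],0],[[0,0,0],[0,0,0],0]]}}

```text
time: 19.67
tool_pos: [0.5571, 0.1754, 0.2841]
tool_rot: [0.741, 0.669, 0.038, -0.053]
wrist_force: [0.2, -0.4, -3.1]
width: 0.273
finger_force: 60.0
```

```bash
python3 -c "from h import *; look()"
```

```text
tilt 21.1 TCP [0.5571 0.1754 0.2841] lip [0.5387 0.0441 0.2068] trough 79 of 976 funnel 29 spout 9 Fz -3.1
 comps [(20, [196.0, 179.0]), (18, [208.0, 180.0]), (19, [193.0, 191.0]), (21, [205.0, 194.0])]
```

{"method": "apply_moves", "body": {"steps": [[[0,0,0.1],[0.01,0,0],0],[[0,0,0],[0,0,0],0],[[0,0,0],[0,0,0],0],[[0,0,0],[0,0,0],0]]}}

```text
time: 20.05
tool_pos: [0.5571, 0.1754, 0.2851]
tool_rot: [0.74, 0.668, 0.042, -0.057]
wrist_force: [-0.3, -0.4, -2.1]
width: 0.272
finger_force: 60.0
```

```bash
python3 -c "from h import *; look()"
```

```text
tilt 21.7 TCP [0.5571 0.1754 0.2851] lip [0.5387 0.0449 0.2065] trough 77 of 964 funnel 16 spout 16 Fz -2.1
 comps [(19, [198.0, 179.0]), (11, [211.0, 180.0]), (15, [194.0, 192.0]), (5, [198.0, 191.0]), (16, [208.0, 194.0])]
```

{"method": "apply_moves", "body": {"steps": [[[0,0,0],[0,0,0],0],[[0,0,0],[0,0,0],0],[[0,0,0],[0,0,0],0],[[0,0,0],[0,0,0],0],[[0,0,0],[0,0,0],0]]}}

```text
time: 20.52
tool_pos: [0.5571, 0.1755, 0.285]
tool_rot: [0.74, 0.669, 0.042, -0.057]
wrist_force: [-0.1, -0.0, -1.7]
width: 0.274
finger_force: 60.1
```

```bash
python3 -c "from h import *; look()"
```

```text
tilt 21.7 TCP [0.5571 0.1755 0.285 ] lip [0.5387 0.045  0.2065] trough 78 of 964 funnel 21 spout 21 Fz -1.7
 comps [(17, [200.0, 179.0]), (9, [212.0, 180.0]), (8, [198.0, 190.0]), (11, [198.0, 193.0]), (25, [209.0, 194.0])]
```

{"method": "apply_moves", "body": {"steps": [[[0,0,0],[0,0,0],0],[[0,0,0],[0,0,0],0],[[0,0,0],[0,0,0],0],[[0,0,0],[0,0,0],0]]}}

```text
time: 20.9
tool_pos: [0.5571, 0.1755, 0.285]
tool_rot: [0.74, 0.668, 0.042, -0.057]
wrist_force: [0.3, 0.2, -3.3]
width: 0.269
finger_force: 60.1
```

```bash
python3 -c "from h import *; look()"
```

```text
tilt 21.7 TCP [0.5571 0.1755 0.285 ] lip [0.5387 0.045  0.2065] trough 75 of 964 funnel 17 spout 17 Fz -3.3
 comps [(11, [203.0, 178.0]), (18, [214.0, 181.0]), (19, [199.0, 192.0]), (11, [211.0, 193.0]), (9, [210.0, 196.0])]
```

{"method": "apply_moves", "body": {"steps": [[[0,0,0],[0.005,0,0],0],[[0,0,0],[0,0,0],0],[[0,0,0],[0,0,0],0],[[0,0,0],[0,0,0],0],[[0,0,0],[0,0,0],0],[[0,0,0],[0,0,0],0],[[0,0,0],[0,0,0],0]]}}

```text
time: 21.53
tool_pos: [0.557, 0.1756, 0.2851]
tool_rot: [0.74, 0.668, 0.043, -0.059]
wrist_force: [-0.1, -0.9, -2.3]
width: 0.27
finger_force: 60.0
```

```bash
python3 -c "from h import *; look()"
```

```text
tilt 21.9 TCP [0.557  0.1756 0.2851] lip [0.5387 0.0455 0.2059] trough 59 of 964 funnel 32 spout 14 Fz -2.3
 comps [(19, [206.0, 179.0]), (7, [217.0, 181.0]), (18, [203.0, 192.0]), (10, [214.0, 196.0])]
```

{"method": "apply_moves", "body": {"steps": [[[0,0,0],[0,0,0],0],[[0,0,0],[0,0,0],0],[[0,0,0],[0,0,0],0],[[0,0,0],[0,0,0],0],[[0,0,0],[0,0,0],0],[[0,0,0],[0,0,0],0]]}}

```text
time: 22.08
tool_pos: [0.5571, 0.1755, 0.285]
tool_rot: [0.74, 0.668, 0.043, -0.059]
wrist_force: [0.2, -0.2, -2.1]
width: 0.271
finger_force: 60.0
```

```bash
python3 -c "from h import *; look()"
```

```text
tilt 21.9 TCP [0.5571 0.1755 0.285 ] lip [0.5387 0.0454 0.2058] trough 43 of 964 funnel 31 spout 31 Fz -2.1
 comps [(22, [213.0, 180.0]), (21, [210.0, 192.0])]
```

{"method": "apply_moves", "body": {"steps": [[[0,0,0],[0,0,0],0],[[0,0,0],[0,0,0],0],[[0,0,0],[0,0,0],0],[[0,0,0],[0,0,0],0],[[0,0,0],[0,0,0],0],[[0,0,0],[0,0,0],0]]}}

```text
time: 22.63
tool_pos: [0.5571, 0.1755, 0.2851]
tool_rot: [0.74, 0.668, 0.043, -0.059]
wrist_force: [-0.8, -0.6, -2.2]
width: 0.271
finger_force: 60.1
```

```bash
python3 -c "from h import *; look()"
```

```text
tilt 21.9 TCP [0.5571 0.1755 0.2851] lip [0.5387 0.0454 0.2059] trough 0 of 964 funnel 57 spout 57 Fz -2.2
 comps []
```

{"method": "apply_moves", "body": {"steps": [[[0,0,0],[0.01,0,0],0],[[0,0,0],[0,0,0],0],[[0,0,0],[0,0,0],0],[[0,0,0],[0,0,0],0],[[0,0,0],[0,0,0],0],[[0,0,0],[0,0,0],0],[[0,0,0],[0,0,0],0],[[0,0,0],[0,0,0],0]]}}

```text
time: 23.35
tool_pos: [0.5571, 0.1755, 0.285]
tool_rot: [0.74, 0.668, 0.047, -0.062]
wrist_force: [-0.2, -0.0, -2.1]
width: 0.273
finger_force: 60.1
```

```bash
python3 -c "from h import *; look()"
```

```text
tilt 22.5 TCP [0.5571 0.1755 0.285 ] lip [0.5387 0.0462 0.2045] trough 0 of 964 funnel 51 spout 51 Fz -2.1
 comps []
```

All six have left the scoop. Taking it back to its place.

{"method": "apply_moves", "body": {"steps": [[[0,0.5,1],[-0.05,0.005,0],0],[[-0.5,1.5,0],[-0.05,0.005,0],0],[[-1.2,2.0,0],[-0.05,0,0],0],[[-1.5,2.3,0],[-0.05,0,0],0],[[-1.5,2.3,0],[-0.05,0,0],0],[[-1.5,2.3,0],[-0.05,0,0],0],[[-1.5,2.3,0],[-0.05,0,0],0],[[-1.5,2.3,0],[-0.04,0,0],0]]}}

```text
time: 24.07
tool_pos: [0.4641, 0.3323, 0.2953]
tool_rot: [0.738, 0.664, -0.087, 0.079]
wrist_force: [0.2, 0.5, -1.9]
width: 0.269
finger_force: 60.1
```

{"method": "apply_moves", "body": {"steps": [[[-1.3,2.0,-2],[0,0,0],0],[[0,0,-3],[0,0,0],0],[[0,0,-3],[0,0,0],0],[[0,0,-3],[0,0,0],0],[[0,0,-3],[0,0,0],0],[[0,0,-3],[0,0,0],0],[[0,0,-2],[0,0,0],0],[[0,0,-1],[0,0,0],0]]}}

```text
time: 24.73
tool_pos: [0.4509, 0.3496, 0.0921]
tool_rot: [0.738, 0.664, -0.089, 0.079]
wrist_force: [0.2, -0.9, -1.9]
width: 0.27
finger_force: 60.0
```

Run:
```python
from h import *
s=ctrl.state(); q=R.from_quat(s["tool_rot"]); q0=R.from_quat([.739,.663,-.088,.08]); print(s["tool_pos"],s["wrist_force"],"need rot",(q0*q.inv()).as_rotvec(),"pos",np.array([.4513,.3515,.0277])-s["tool_pos"])
```

```text
[0.4509 0.3496 0.0921] [ 0.1837 -0.9139 -1.9034] need rot [-0.0003 -0.0039 -0.0014] pos [ 0.0004  0.0019 -0.0644]
```

{"method": "apply_moves", "body": {"steps": [[[0,0.1,-1.2],[0,0,0],0],[[0,0.1,-1.2],[0,0,0],0],[[0,0,-1.2],[0,0,0],0],[[0,0,-1.0],[0,0,0],0],[[0,0,-0.8],[0,0,0],0],[[0,0,-0.5],[0,0,0],0],[[0,0,-0.2],[0,0,0],0],[[0,0,0],[0,0,0],0]]}}

```text
time: 25.4
tool_pos: [0.4521, 0.3524, 0.0338]
tool_rot: [0.739, 0.664, -0.087, 0.079]
wrist_force: [-0.0, -0.7, -1.8]
width: 0.266
finger_force: 60.0
```

{"method": "apply_moves", "body": {"steps": [[[0,0,-0.2],[0,0,0],0],[[0,0,-0.1],[0,0,0],0],[[0,0,0],[0,0,0],0]]}}

```text
time: 25.65
tool_pos: [0.4522, 0.3526, 0.0313]
tool_rot: [0.739, 0.664, -0.087, 0.079]
wrist_force: [-0.0, 0.6, -1.9]
width: 0.271
finger_force: 60.0
```

{"method": "apply_moves", "body": {"steps": [[[0,0,-0.2],[0,0,0],0],[[0,0,-0.1],[0,0,0],0],[[0,0,0],[0,0,0],0]]}}

```text
time: 25.9
tool_pos: [0.4524, 0.3529, 0.0286]
tool_rot: [0.739, 0.664, -0.087, 0.079]
wrist_force: [0.2, 0.8, 2.6]
width: 0.269
finger_force: 60.7
```

{"method": "apply_moves", "body": {"steps": [[[0,0,-0.1],[0,0,0],0],[[0,0,0],[0,0,0],0]]}}

```text
time: 26.07
tool_pos: [0.4523, 0.3531, 0.0278]
tool_rot: [0.739, 0.664, -0.087, 0.079]
wrist_force: [-0.8, 2.4, 6.1]
width: 0.269
finger_force: 60.8
```

On the bench. Release and rise.

{"method": "apply_moves", "body": {"steps": [[[0,0,0],[0,0,0],3.5],[[0,0,0],[0,0,0],5],[[0,0,0],[0,0,0],7],[[0,0,0],[0,0,0],7],[[0,0,0],[0,0,0],7]]}}

```text
time: 26.48
tool_pos: [0.452, 0.3522, 0.0268]
tool_rot: [0.739, 0.664, -0.087, 0.079]
wrist_force: [0.5, 0.1, -0.3]
width: 0.819
finger_force: 0.0
```

{"method": "apply_moves", "body": {"steps": [[[0,0.3,1],[0,0,0],7],[[0,0.4,2],[0,0,0],7],[[0,0.5,3],[0,0,0],7],[[0,0,4],[0,0,0],7],[[0,0,4],[0,0,0],7],[[0,0,4],[0,0,0],7],[[0,0,4],[0,0,0],7],[[0,0,4],[0,0,0],7]]}}

```text
time: 27.15
tool_pos: [0.4516, 0.3643, 0.2901]
tool_rot: [0.739, 0.664, -0.087, 0.079]
wrist_force: [0.5, -0.2, -0.1]
width: 0.822
finger_force: 0.0
```

Run:
```python
from h import *
s=ctrl.state(); print(s["tool_pos"],s["wrist_force"])
def brown(im):
    h=cv2.cvtColor(im,cv2.COLOR_RGB2HSV).astype(int); return ((h[:,:,1]>90)&(h[:,:,2]<150)&((h[:,:,0]<10)|(h[:,:,0]>170))).astype(np.uint8)
for n in("top","scene"):
    im=ctrl.get_image(n); m=ctrl.camera_model(n); b=brown(im); cv2.imwrite(f"pics/f_{n}.png",im[:,:,::-1])
    for z in (.14,.12,.107,.05,.02): print(n,z,np.round(px(m,[.544,.0075,z])))
    k=cv2.connectedComponentsWithStats(b)
    u,v=px(m,[.544,.0075,.08])
    for st,c in zip(k[2][1:],k[3][1:]):
        if abs(c[0]-u)<35 and abs(c[1]-v)<45 and st[4]>3: print("  comp",st,c.round(1))
```

```text
[0.4516 0.3643 0.2901] [ 0.4735 -0.2175 -0.0963]
top 0.14 [231. 190.]
top 0.12 [231. 190.]
top 0.107 [231. 190.]
top 0.05 [232. 191.]
top 0.02 [233. 191.]
  comp [226 184   3   4   6] [227. 186.]
  comp [231 185   8   5  17] [234.6 187.6]
  comp [228 189   2   4   7] [228.6 190.6]
  comp [226 194   4   2   5] [227.2 194.4]
  comp [231 194   5   3   6] [233. 195.]
scene 0.14 [280. 195.]
scene 0.12 [280. 200.]
scene 0.107 [280. 203.]
scene 0.05 [279. 215.]
scene 0.02 [279. 221.]
```

Run:
```python
from h import *
a=cv2.imread("pics/scene0.png");b=cv2.imread("pics/f_scene.png")
for n,i in(("before",a),("after",b)):
    h=cv2.cvtColor(i,cv2.COLOR_BGR2HSV); print(n)
    for v in range(192,210,2): print(v,[tuple(map(int,h[v,u])) for u in range(268,294,4)])
t=cv2.imread("pics/f_top.png"); h=cv2.cvtColor(t,cv2.COLOR_BGR2HSV); print("top")
for v in range(182,200,2): print(v,[tuple(map(int,h[v,u])) for u in range(222,244,2)])
```

```text
before
192 [(20, 45, 153), (17, 43, 155), (19, 49, 110), (25, 36, 86), (20, 51, 105), (19, 47, 136), (23, 45, 136)]
194 [(19, 48, 154), (21, 44, 139), (17, 50, 71), (14, 76, 70), (22, 44, 64), (20, 51, 116), (18, 42, 139)]
196 [(21, 46, 155), (18, 54, 103), (13, 150, 124), (13, 187, 154), (15, 126, 101), (19, 46, 78), (19, 50, 139)]
198 [(19, 49, 157), (13, 104, 108), (13, 204, 169), (13, 198, 134), (17, 153, 132), (16, 83, 74), (20, 43, 137)]
200 [(20, 46, 155), (12, 130, 159), (13, 200, 134), (13, 192, 89), (17, 151, 101), (16, 121, 112), (21, 50, 139)]
202 [(19, 45, 169), (15, 94, 160), (14, 198, 89), (13, 210, 79), (17, 164, 70), (16, 102, 125), (18, 42, 140)]
204 [(19, 60, 124), (18, 52, 162), (14, 87, 129), (14, 148, 98), (13, 118, 93), (20, 49, 146), (18, 41, 163)]
206 [(15, 135, 85), (18, 85, 96), (17, 60, 131), (16, 59, 134), (18, 53, 158), (19, 48, 134), (18, 63, 117)]
208 [(17, 145, 86), (16, 145, 93), (18, 138, 85), (17, 116, 88), (17, 103, 89), (16, 123, 87), (17, 146, 82)]
after
192 [(20, 44, 157), (21, 42, 156), (22, 41, 113), (16, 49, 88), (20, 48, 106), (17, 47, 140)
[... 1690 characters left out ...]
48, 96), (23, 15, 140), (20, 15, 153)]
192 [(23, 16, 142), (0, 0, 153), (0, 16, 97), (9, 135, 100), (10, 139, 114), (13, 149, 89), (0, 17, 88), (130, 4, 178), (165, 3, 179), (26, 14, 151), (30, 11, 145)]
194 [(26, 14, 144), (10, 31, 100), (3, 137, 52), (7, 118, 67), (10, 146, 103), (10, 142, 88), (5, 63, 81), (6, 22, 116), (0, 5, 151), (30, 12, 147), (30, 16, 147)]
196 [(23, 16, 143), (17, 19, 124), (18, 62, 62), (10, 130, 49), (11, 118, 54), (13, 162, 55), (12, 135, 51), (6, 36, 70), (26, 13, 133), (18, 23, 145), (21, 17, 148)]
198 [(26, 13, 137), (19, 14, 141), (18, 21, 123), (11, 29, 98), (0, 7, 116), (12, 52, 74), (17, 20, 112), (13, 18, 131), (26, 15, 140), (30, 15, 139), (26, 14, 142)]
```

Run:
```python
from h import *
for n in("top","scene"):
    a=cv2.imread(f"pics/{n}0.png");b=cv2.imread(f"pics/f_{n}.png")
    d=(cv2.blur(cv2.absdiff(a,b),(3,3)).max(2)>45).astype(np.uint8)
    k=cv2.connectedComponentsWithStats(d); print(n,[(s.tolist(),b[int(c[1]),int(c[0])].tolist()) for s,c in zip(k[2][1:],k[3][1:]) if s[4]>8])
```

```text
top [([105, 172, 63, 50, 1293], [43, 68, 103]), ([230, 186, 10, 9, 48], [56, 61, 80]), ([223, 188, 5, 5, 20], [181, 178, 180]), ([0, 191, 252, 193, 20210], [66, 103, 148]), ([275, 192, 26, 27, 552], [79, 130, 191]), ([118, 218, 9, 3, 17], [36, 45, 68]), ([19, 276, 6, 6, 22], [114, 170, 209]), ([0, 293, 9, 9, 55], [131, 192, 228]), ([0, 325, 12, 15, 133], [40, 63, 87]), ([257, 330, 6, 6, 16], [76, 116, 167]), ([258, 339, 8, 15, 53], [70, 66, 56]), ([0, 362, 50, 22, 617], [68, 109, 158]), ([227, 368, 13, 15, 95], [46, 47, 44]), ([246, 371, 14, 13, 94], [36, 39, 37]), ([182, 377, 5, 5, 15], [30, 34, 32]), ([223, 379, 5, 5, 18], [115, 135, 145])]
scene [([394, 0, 28, 21, 199], [29, 29, 26]), ([460, 0, 52, 76, 2052], [77, 75, 65]), ([424, 2, 33, 19, 391], [22, 41, 93]), ([362, 11, 46, 54, 929], [21, 18, 19]), ([400, 23, 43, 51, 1008], [160, 194, 214]), ([468, 41, 25, 33, 432], [28, 24, 24]), ([351, 73, 6, 26, 110], [39, 102, 182]), ([492, 77, 20, 51, 507], [17, 18, 24]), ([393, 94, 8, 11, 53], [32, 33, 29]), ([504, 117, 8, 17, 96], [10, 12, 13]), ([335, 121, 4, 4, 13], [30, 65, 112]), ([428, 129, 84, 84, 3021], [55, 65, 71]), ([314, 138, 75, 118, 3062], [22, 55, 96]), ([354, 139, 158, 132, 4148], [37, 51, 69]), ([225, 158, 29, 41, 927], [40, 99, 173]), ([277, 195, 7, 4, 21], [144, 165, 172]), ([286, 216, 6, 6, 22], [73, 92, 96]), ([282, 224, 10, 9, 74], [128, 139, 143]), ([276, 227, 4, 5, 12], [50, 65, 71]), ([351, 250, 58, 66, 1814], [22, 49, 92]), ([403, 265, 13, 8, 22], [12, 38, 66]), ([492, 345, 4, 9, 28], [34, 57, 82])]
```

```bash
python3 -c "
from cell import ctrl
print(ctrl.finish_job())"
```

```text
the job is handed in; nothing more can be done
None
```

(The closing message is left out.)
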